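# Clear the flash-point bench: cups, jars and handle to their trays

## Robot

A 6-joint arm with a two-finger parallel gripper is mounted at the origin on the work surface. World frame = base frame: x ahead of the robot, y to its left, z up, the work surface at z = 0. Lengths are in m, angles in rad, forces in N, time in s.
With the tool pointing down it reaches from about 0.275 to 0.825 m from the base axis. Payload 4.9 kg.
Tool frame: the origin (TCP) lies on the centre line of the jaws, within the pads' length; the fingertips stand 17 mm ahead of it and the grasp point (between the pads) lies 2 mm behind it; z points along the fingers, y is the line along which they close (so a half turn about z gives the same grasp; the last joint's range is limited). The gripper opens to 85 mm and grips with 20 to 120 N. Pads are 22 mm wide; open, the fingers measure 114 mm over their backs; the gripper's body (76 mm by 85 mm) begins 54 mm behind the grasp point. The pads swing forward as they close: fully open they stand 13 mm farther back than shut.
Start: joints at [-1.441, 0.326, -0.193, 1.052, 0, 1.437], TCP at [0.143, -0.531, 0.248] pointing down, gripper open.
Joint ranges: [-2.65, 2.65], [-0.97, 1.79], [-1.3, 1.35], [-1.93, 2.1], [-1.47, 1.37], [-3.14, 3.14]. Speed limits (rad/s): [2.57, 2.57, 3.14, 3.14, 3.14, 3.14].

## Interface

Orientations are given as a rotation vector (axis times angle).
In Python, from station import ctrl gives the robot as it stands. The module is installed in compiled form; this text tells all that it offers.
- The arm moves only by the tool carry_out, never from a script. Its argument "deltas" is a list that holds one entry, the list of rows, each a list of 7 numbers: the turn, a rotation vector about the world's x, y, z in degrees, then the shift along the world's x, y, z in m, then the opening, from 0 (shut) to 1 (fully open). A call has 1 to 10 rows; each row shifts and turns the commanded pose from where the row before left it; what a row does not reach is not made up. A row lasts 1/12 s, in which the tool goes at most 41.7 mm and 7.16 degrees, less where a joint would pass 70% of its speed; a pose out of reach is approached as far as the arm can. A call is refused whole if a number of a shift passes 0.0417 or a number of a turn 7.16, either way. A call with a gripper value outside its range is refused whole. The fingers move at their own pace and stop on an object; "squeeze" is the grip in N (left out, the last holds). Time passes only in rows, so rows that do not move let the fingers close. It gives the time, the measured TCP pose, the force, the opening and the grip force at its end, in the units of the state.
- ctrl.get_obs(): the state, without advancing time (a new reading comes with each control period).
- ctrl.read_camera(name): name is "scene" or "top" or "wrist"; returns a dict with "img" (384x512x3 uint8, blue, green, red), "K" (3x3 intrinsics, pixels), "rvec" (rotation vector, rad) and "tvec" (3), from world to camera coordinates, as OpenCV has them. Camera axes: x right, y down, z forward; pixel columns grow to the right and rows downward; lengths in m; the calibration is good to about 2 mm. A picture is of the moment at which its call begins. There is no depth.
- ctrl.job_done(): hands the job in; it is judged then, once.
Trained networks look in the newest picture that a camera, given by its name, has taken for a name from the list of things; names that differ only in an ending like _2 or _b are one class to them, and where a whole thing is asked for, a point or a joint stands for the part that bears it (a point fixed in the world has none). Each returns a list of dicts, best first, with "score" (0 to 1); they miss things now and then, are a little off and sometimes report something else, mostly with a low value. They report only what shows in the picture. A call takes as long as a camera call. They do not tell look-alikes from the thing itself.
- ctrl.search_frame(name, camera): "location" ([column, row] in pixels, amid what is visible of it).
- ctrl.silhouettes(name, camera): "mask" (384x512 bool, what is visible of it) and "location" ([column, row] in pixels, amid what is visible of it).
- ctrl.spot_point(name, camera): "location" ([column, row] in pixels: a listed point, or the origin of a listed thing).
The state is a dict: "time": time; "joint_pos": joint angles; "joint_vel": joint speeds; "joint_efforts": joint torques, N m; "position": TCP position; "tool_rot": TCP orientation; "wrist_force": force on the tool from outside, world axes, zero at the start; "wrist_torque": the same for the moment, N m; "grip_width": opening from 0.0 (shut) to 1.0 (fully open); "gripper_force": force on a finger pad.
Only numpy, scipy, OpenCV 4.12 (cv2) and the standard library are available. Lean on these libraries where they do the work, as an engineer would, in place of code of your own. Each camera call takes 0.05 s, during which the arm holds its last target. There are 200 camera calls.

## Task

Tidy up the fume hood after the flash-point tests: stand the two brass cups upright in the blue tray and the two amber jars upright in the white tray, one to a bay, and lay the wooden lifting handle flat along the length of the green tray. Set everything down rather than dropping it, and do not shift or tip the glass beaker and the grey wash bottle standing among them.

Things in the scene. Friction and masses are not known exactly. Their poses are not given: they have to be found in the camera images.
- cup_a: Brass test cup, open and empty, straight round wall: 52 mm outside diameter, 48 mm high, wall 3 mm, about 0.18 kg. Origin: centre of its underside, z up; yaw means nothing. Starts in a loose row of seven things nearer the robot than the trays, about 120 mm apart. Same as the other cup.
- cup_b: Brass test cup, open and empty, straight round wall: 52 mm outside diameter, 48 mm high, wall 3 mm, about 0.18 kg. Origin: centre of its underside, z up; yaw means nothing. Starts in a loose row of seven things nearer the robot than the trays, about 120 mm apart. Same as the other cup.
- jar_a: Closed amber glass jar with a white lid: straight body 46 mm in diameter up to 50 mm, 75 mm high in all, about 0.12 kg. Origin: centre of its underside, z up; yaw means nothing. Starts in a loose row of seven things nearer the robot than the trays, about 120 mm apart. Same as the other jar.
- jar_b: Closed amber glass jar with a white lid: straight body 46 mm in diameter up to 50 mm, 75 mm high in all, about 0.12 kg. Origin: centre of its underside, z up; yaw means nothing. Starts in a loose row of seven things nearer the robot than the trays, about 120 mm apart. Same as the other jar.
- handle: Lifting handle lying flat, 130 mm long, 0.06 kg: wooden grip 80 mm long, 22 wide, 20 high, then a thin steel stem with a 26 mm cross bar. Its x runs along it from wood to steel, at the start away from the robot within 0.45 rad. Origin: middle of its length, underside; wood from x = -65 to +15 mm, steel to +65; it balances near x = -10. In the same loose row.
- cup_tray: Blue tray with two bays, for the cups. 110 mm (x) by 200 mm (y), walls 18 mm high, 4 mm thick, floor 4 mm. Fixed. Origin: centre of its underside, on the deck; x points away from the robot within 0.15 rad. The trays stand in a row in any order. A 4 mm wall at y = 0, also 18 mm high, makes two bays, centred at y = +50 and -50 mm, x = 0, each 102 by 94 mm inside.
- jar_tray: White tray with two bays, for the jars. 110 mm (x) by 200 mm (y), walls 18 mm high, 4 mm thick, floor 4 mm. Fixed. Origin: centre of its underside, on the deck; x points away from the robot within 0.15 rad. The trays stand in a row in any order. A 4 mm wall at y = 0, also 18 mm high, makes two bays, centred at y = +50 and -50 mm, x = 0, each 102 by 94 mm inside.
- handle_tray: Green tray without a partition, for the lifting handle, which lies along the tray's y, either way round. 110 mm (x) by 200 mm (y), walls 18 mm high, 4 mm thick, floor 4 mm. Fixed. Origin: centre of its underside, on the deck; x points away from the robot within 0.15 rad. The trays stand in a row in any order. Inside it measures 102 mm (x) by 192 mm (y).
- beaker: Empty clear glass beaker without a handle, 64 mm in diameter at its rim, 75 mm high, not to be shifted. Origin: centre of its underside. It stands in the same loose row.
- wash_bottle: Grey plastic bottle with a paper label and a red cap, 52 mm in diameter, 115 mm high, not to be shifted. Origin: centre of its underside. It stands in the same loose row.
Mind the look-alikes: they are no part of the job. Leave any red look-alike of the jar_tray alone. What is shaped like the jar_a but purple is not meant.

How it is judged:
By the outcome, as a careful person would: the job done as asked, in the order asked, and still so for the second after the job is handed in, with the robot touching nothing.
It also fails if it takes over 122 s, if anything falls off the work surface, if the arm or the gripper's body presses on something with over 40 N, if the wrist force passes 120 N, or if a joint passes its speed limit or range.

## Working session

There is one attempt and no reset: what is moved stays moved. The work goes in short steps, Python scripts to look and compute and a tool call to move; the robot and the scene stay as the last step left them, time stands still between calls to the robot, and variables do not carry over. Pictures are saved under pics/ and viewed, at most 14 in all, crops included, and the job is handed in when it is done.

Besides the shell and the picture viewer there is one more tool, called after ">>>" in YAML: its name, and indented under it one key for each argument. carry_out: Moves the arm, as the interface text tells. Its arguments: {"type":"object","properties":{"deltas":{"type":"array","items":{"type":"array","items":{"type":"array","items":{"type":"number"}}}},"squeeze":{"type":"number"}},"required":["deltas"]}

```bash
mkdir -p pics; cat > h.py <<'E'
import numpy as np, cv2
from station import ctrl
def cam(n):
    c=ctrl.read_camera(n); return c
def ray(c,px,z):
    R=cv2.Rodrigues(np.array(c["rvec"],float))[0]; t=np.array(c["tvec"],float).ravel()
    d=R.T@np.linalg.inv(c["K"])@np.array([px[0],px[1],1.]); o=-R.T@t
    return o+d*(z-o[2])/d[2]
E
python3 - <<'E'
from h import *
for n in("top","scene"):
    c=cam(n); cv2.imwrite(f"pics/{n}0.png",c["img"])
    R=cv2.Rodrigues(np.array(c["rvec"],float))[0]; print(n,"cam at",(-R.T@np.array(c["tvec"]).ravel()).round(3))
    for k in["cup_a","jar_a","handle","cup_tray","jar_tray","handle_tray","beaker","wash_bottle"]:
        for r in ctrl.spot_point(k,n):
            z=0
            print(k,round(r["score"],2),np.round(r["location"]),ray(c,r["location"],z)[:2].round(3))
print(ctrl.get_obs()["time"])
E
```

```text
top cam at [0.36  0.015 1.288]
cup_a 0.86 [383. 185.] [ 0.435 -0.365]
cup_a 0.74 [338. 176.] [ 0.458 -0.237]
jar_a 0.82 [251. 176.] [0.452 0.008]
jar_a 0.67 [249. 211.] [0.353 0.012]
jar_a 0.63 [166. 175.] [0.446 0.247]
handle 0.68 [294. 185.] [ 0.43  -0.112]
cup_tray 0.97 [257. 104.] [ 0.658 -0.004]
jar_tray 0.85 [174. 109.] [0.634 0.232]
jar_tray 0.83 [128. 262.] [0.202 0.343]
handle_tray 0.67 [334. 116.] [ 0.629 -0.224]
beaker 0.84 [130. 176.] [0.443 0.347]
wash_bottle 0.91 [211. 174.] [0.454 0.121]
wash_bottle 0.47 [127. 174.] [0.446 0.354]
scene cam at [1.    0.203 0.691]
cup_a 0.78 [167. 177.] [ 0.454 -0.253]
cup_a 0.77 [132. 164.] [ 0.446 -0.367]
jar_a 0.98 [352. 233.] [0.444 0.243]
jar_a 0.95 [256. 208.] [0.462 0.008]
jar_a 0.88 [274. 180.] [0.354 0.014]
jar_a 0.66 [220. 270.] [ 0.654 -0.001]
handle 0.79 [219. 186.] [ 0.428 -0.111]
cup_tray 0.73 [401. 250.] [0.449 0.356]
cup_tray 0.71 [223. 269.] [0.648 0.003]
jar_tray 0.57 [404. 178.] [0.208 0.338]
jar_tray 0.56 [334. 306.] [0.637 0.245]
handle_tray 0.61 [134. 230.] [ 0.635 -0.233]
beaker 0.89 [398. 251.] [0.454 0.35 ]
wash_bottle 0.82 [300. 221.] [0.458 0.119]
wash_bottle 0.6 [352. 235.] [0.45  0.243]
0.9
```

View pics/top0.png

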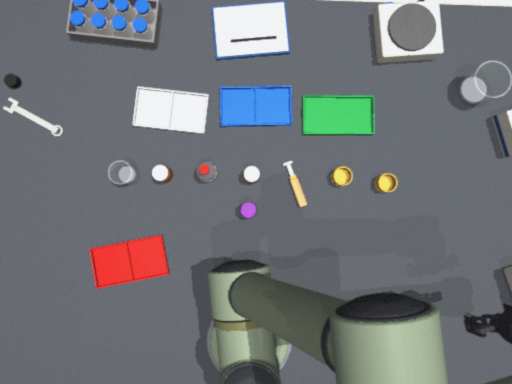

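View pics/scene0.png

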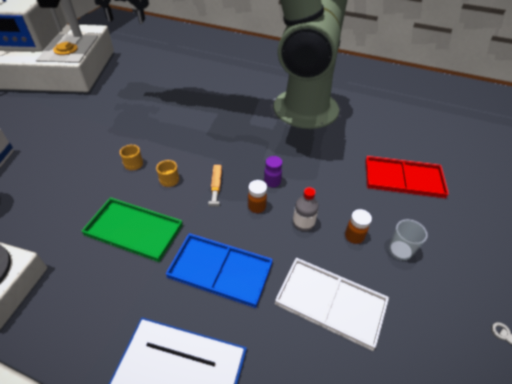

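The top view shows the row at image rows 174-190. From right to left it runs: cups (387,183) and (342,176), handle (296,185), jar (251,175), wash bottle (206,172), jar (162,173), beaker (121,173). The purple look-alike is at (248,210). The trays are white (171,110), blue (256,106) and green (338,115). The red look-alike tray at (130,260) stays alone. The scene view agrees.

```bash
cat > m.py <<'E'
from h import *
o=ctrl.get_obs(); print(o["position"],o["tool_rot"],o["grip_width"])
c=cam("top")
for k in["cup_tray","jar_tray","handle_tray"]:
    for r in ctrl.silhouettes(k,"top"):
        m=r["mask"].astype(np.uint8)
        P=cv2.boxPoints(cv2.minAreaRect(np.argwhere(m)[:,::-1].astype(np.float32)))
        W=np.array([ray(c,p,.016)[:2] for p in P]); e1=W[1]-W[0]; e2=W[2]-W[1]
        L=e1 if np.linalg.norm(e1)>np.linalg.norm(e2) else e2
        if L[1]<0:L=-L
        print(k,W.mean(0).round(3),"size",np.linalg.norm(e1).round(3),np.linalg.norm(e2).round(3),"yaw",np.degrees(np.arctan2(-L[0],L[1])).round(1))
for n in("top","scene"):
    if n=="scene": c=cam(n)
    for k,z in[("cup_a",.024),("jar_a",.0375),("handle",.01),("beaker",.037),("wash_bottle",.057)]:
        for r in ctrl.silhouettes(k,n):
            p=np.argwhere(r["mask"])[:,::-1].astype(np.float32)
            ctr,sz,a=cv2.minAreaRect(p); bx,by,w,h=cv2.boundingRect(p)
            print(n,k,round(r["score"],2),np.round(ctr),ray(c,(bx+(w-1)/2,by+(h-1)/2),z)[:2].round(3))
            if k=="handle":
                q=np.array([ray(c,x,.01)[:2] for x in p]); 
                u=np.linalg.svd(q-q.mean(0),full_matrices=False)[2][0]; u*=np.sign(u[0]); s=(q-q.mean(0))@u
                print("  handle mid",(q.mean(0)+u*(s.max()+s.min())/2).round(4),"len",np.ptp(s).round(3),"yaw",np.degrees(np.arctan2(u[1],u[0])).round(1))
E
python3 m.py
```

```text
[ 0.14341352 -0.53100265  0.24830617] [3.11425123e+00 4.13104242e-01 4.76693487e-06] 0.9995656972953877
cup_tray [0.645 0.002] size 0.202 0.11 yaw 1.8
jar_tray [0.206 0.337] size 0.206 0.113 yaw 12.7
handle_tray [ 0.63 -0.23] size 0.2 0.116 yaw 1.8
top cup_a 0.93 [384. 183.] [ 0.441 -0.362]
top jar_a 0.55 [248. 210.] [0.356 0.015]
top jar_a 0.5 [162. 174.] [0.447 0.249]
top jar_a 0.46 [250. 175.] [0.451 0.01 ]
top handle 0.61 [294. 184.] [ 0.433 -0.111]
  handle mid [ 0.432  -0.1136] len 0.131 yaw 21.7
top beaker 0.59 [122. 172.] [0.448 0.361]
top wash_bottle 0.68 [206. 172.] [0.456 0.13 ]
scene cup_a 0.82 [131. 157.] [ 0.445 -0.366]
scene cup_a 0.72 [168. 173.] [ 0.46  -0.243]
scene jar_a 0.86 [272. 170.] [0.357 0.01 ]
scene jar_a 0.65 [257. 196.] [0.455 0.006]
scene jar_a 0.63 [357. 226.] [0.452 0.249]
scene handle 0.52 [215. 185.] [ 0.44  -0.116]
  handle mid [ 0.4368 -0.1166] len 0.139 yaw 21.8
scene beaker 0.89 [405. 239.] [0.442 0.356]
scene wash_bottle 0.82 [306. 208.] [0.464 0.125]
```

>>> carry_out:
  deltas:
    - [[0, 0, -1.5, 0.03, 0.0167, -0.01, 1], [0, 0, -1.5, 0.03, 0.0167, -0.01, 1], [0, 0, -1.5, 0.03, 0.0167, -0.01, 1], [0, 0, -1.5, 0.03, 0.0167, -0.01, 1], [0, 0, -1.5, 0.03, 0.0167, -0.01, 1], [0, 0, -1.5, 0.03, 0.0167, -0.01, 1], [0, 0, -1.5, 0.03, 0.0167, -0.01, 1], [0, 0, -1.5, 0.03, 0.0167, -0.01, 1], [0, 0, -1.6, 0.03, 0.0167, -0.01, 1], [0, 0, -1.5, 0.03, 0.0167, -0.01, 1]]
  squeeze: 30

```text
time: 2.48
position: [0.4449, -0.363, 0.1479]
tool_rot: [3.141, -0.002, 0.0]
wrist_force: [-0.2, -0.5, 1.2]
grip_width: 1.0
gripper_force: 0.0
```

```bash
python3 - <<'E'
from h import *
o=ctrl.get_obs(); print(o["position"],o["tool_rot"])
c=cam("wrist"); cv2.imwrite("pics/w1.png",c["img"])
for r in ctrl.silhouettes("cup_a","wrist"):
    p=np.argwhere(r["mask"])[:,::-1].astype(np.float32);x,y,w,h=cv2.boundingRect(p)
    print(r["score"],x,y,w,h,ray(c,(x+w/2,y+h/2),.036).round(3))
c=cam("top"); im=c["img"].astype(int)
m=((im.min(2)>170)&(np.ptp(im,axis=2)<30)).astype(np.uint8); m[:80]=0;m[138:]=0;m[:,:125]=0;m[:,215:]=0
P=cv2.boxPoints(cv2.minAreaRect(np.argwhere(m)[:,::-1].astype(np.float32)))
W=np.array([ray(c,q,.016)[:2] for q in P]); print("white",W.round(3).tolist(),W.mean(0).round(3))
E
```

```text
[ 0.44485264 -0.36300676  0.14791341] [ 3.14127549e+00 -1.70862675e-03  2.98524730e-04]
0.66 75 143 85 70 [ 0.46  -0.246  0.036]
0.6 229 160 66 70 [ 0.445 -0.366  0.036]
white [[0.583, 0.344], [0.694, 0.336], [0.677, 0.134], [0.566, 0.142]] [0.63  0.239]
```

View pics/w1.png

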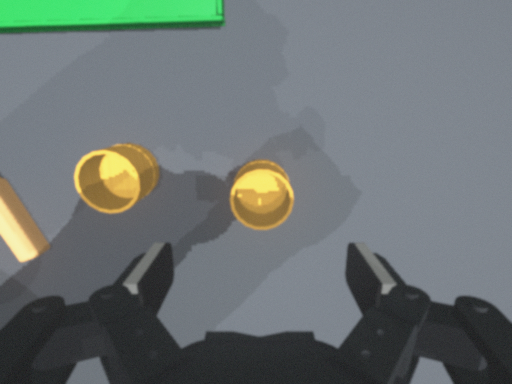

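The wrist view shows cup_a between the jaws at (262,195) and cup_b at (117,178), both upright. Both match the measured positions.

>>> carry_out:
  deltas:
    - [[0, 0, 0, 0, -0.001, -0.028, 1], [0, 0, 0, 0, -0.001, -0.028, 1], [0, 0, 0, 0, -0.001, -0.028, 1], [0, 0, 0, 0, 0, -0.02, 1], [0, 0, 0, 0, 0, -0.01, 1], [0, 0, 0, 0, 0, 0, 0], [0, 0, 0, 0, 0, 0, 0], [0, 0, 0, 0, 0, 0, 0], [0, 0, 0, 0, 0, 0, 0], [0, 0, 0, 0, 0, 0, 0]]
  squeeze: 30

```text
time: 3.47
position: [0.4442, -0.368, 0.036]
tool_rot: [3.139, 0.0, 0.003]
wrist_force: [-0.8, -0.9, 5.2]
grip_width: 0.587
gripper_force: 32.6
```

>>> carry_out:
  deltas:
    - [[0, 0, 0, 0, 0, 0.015, 0], [0, 0, 0, 0, 0, 0.025, 0], [0, 0, 0, 0.005, 0.01, 0.03, 0], [0, 0, 0, 0.014, 0.03, 0.02, 0], [0, 0, 0, 0.014, 0.03, 0, 0], [0, 0, 0, 0.014, 0.03, 0, 0], [0, 0, 0, 0.014, 0.03, 0, 0], [0, 0, 0, 0.014, 0.03, 0, 0], [0, 0, 0, 0.014, 0.03, 0, 0], [0, 0, 0, 0.014, 0.03, 0, 0]]

```text
time: 4.3
position: [0.5471, -0.1456, 0.125]
tool_rot: [3.141, 0.0, 0.002]
wrist_force: [0.9, -1.0, -2.1]
grip_width: 0.589
gripper_force: 32.3
```

>>> carry_out:
  deltas:
    - [[0, 0, 0, 0.014, 0.03, 0, 0], [0, 0, 0, 0.014, 0.03, 0, 0], [0, 0, 0, 0.014, 0.03, 0, 0], [0, 0, 0, 0.014, 0.03, 0, 0], [0, 0, 0, 0.014, 0.03, 0, 0], [0, 0, 0, 0.014, 0.03, 0, 0], [0, 0, 0, 0.014, 0.02, 0, 0], [0, 0, 0, 0, 0, 0, 0], [0, 0, 0, 0, 0, 0, 0]]

```text
time: 5.05
position: [0.6449, 0.0543, 0.1244]
tool_rot: [3.141, 0.005, 0.001]
wrist_force: [-0.1, -0.2, -2.4]
grip_width: 0.585
gripper_force: 32.4
```

>>> carry_out:
  deltas:
    - [[0, 0, 0, 0, 0, -0.025, 0], [0, 0, 0, 0, 0, -0.025, 0], [0, 0, 0, 0, 0, -0.018, 0], [0, 0, 0, 0, 0, -0.008, 0], [0, 0, 0, 0, 0, -0.004, 0], [0, 0, 0, 0, 0, -0.003, 0], [0, 0, 0, 0, 0, -0.001, 0], [0, 0, 0, 0, 0, 0, 0]]

```text
time: 5.72
position: [0.6452, 0.0527, 0.0413]
tool_rot: [3.142, -0.0, 0.003]
wrist_force: [-0.6, 0.0, -2.8]
grip_width: 0.588
gripper_force: 32.3
```

>>> carry_out:
  deltas:
    - [[0, 0, 0, 0, 0, -0.001, 0], [0, 0, 0, 0, 0, -0.001, 0], [0, 0, 0, 0, 0, 0, 0]]

```text
time: 5.97
position: [0.6454, 0.053, 0.04]
tool_rot: [3.141, 0.001, 0.004]
wrist_force: [-1.6, 0.4, 3.9]
grip_width: 0.589
gripper_force: 33.0
```

>>> carry_out:
  deltas:
    - [[0, 0, 0, 0, 0, 0, 0.75], [0, 0, 0, 0, 0, 0, 0.8], [0, 0, 0, 0, 0, 0.001, 0.9], [0, 0, 0, 0, 0, 0.02, 1], [0, 0, 0, 0, 0, 0.03, 1], [0, 0, 0, 0, 0, 0.035, 1], [0, 0, 0, -0.01, -0.02, 0.004, 1], [0, 0, 0, -0.02, -0.03, 0, 1], [0, 0, 0, -0.02, -0.03, 0, 1], [0, 0, 0, -0.02, -0.03, 0, 1]]

```text
time: 6.8
position: [0.5739, -0.0577, 0.1287]
tool_rot: [3.141, 0.002, 0.002]
wrist_force: [0.6, -1.2, -0.4]
grip_width: 1.0
gripper_force: 0.0
```

>>> carry_out:
  deltas:
    - [[0, 0, 0, -0.02, -0.032, 0, 1], [0, 0, 0, -0.02, -0.032, 0, 1], [0, 0, 0, -0.02, -0.032, 0, 1], [0, 0, 0, -0.02, -0.032, 0, 1], [0, 0, 0, -0.02, -0.032, 0, 1], [0, 0, 0, -0.015, -0.028, 0, 1], [0, 0, 0, 0, 0, 0, 1], [0, 0, 0, 0, 0, 0, 1]]

```text
time: 7.47
position: [0.4589, -0.2464, 0.1285]
tool_rot: [-3.142, 0.005, -0.001]
wrist_force: [0.3, 0.2, 0.4]
grip_width: 0.998
gripper_force: 0.0
```

```bash
python3 - <<'E'
from h import *
c=cam("scene"); cv2.imwrite("pics/s1.png",c["img"])
E
```

```text
(no output)
```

View pics/s1.png

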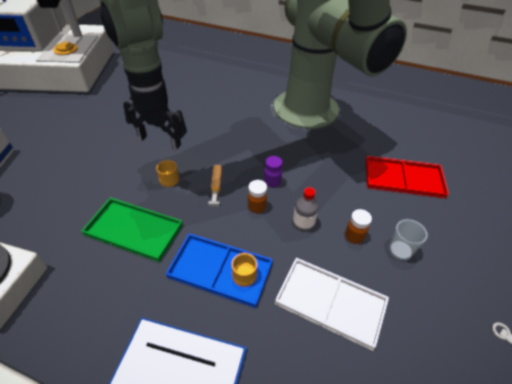

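cup_a stands upright in the left bay of the blue tray at (244,268). The gripper is open above cup_b.

>>> carry_out:
  deltas:
    - [[0, 0, 0, 0, 0.001, -0.028, 1], [0, 0, 0, 0, 0.001, -0.028, 1], [0, 0, 0, 0, 0, -0.025, 1], [0, 0, 0, 0, 0, -0.012, 1], [0, 0, 0, 0, 0, 0, 0], [0, 0, 0, 0, 0, 0, 0], [0, 0, 0, 0, 0, 0, 0], [0, 0, 0, 0, 0, 0, 0], [0, 0, 0, 0, 0, 0, 0]]

```text
time: 8.27
position: [0.4603, -0.2432, 0.0364]
tool_rot: [3.14, 0.001, 0.003]
wrist_force: [0.8, 0.3, 1.2]
grip_width: 0.61
gripper_force: 31.7
```

>>> carry_out:
  deltas:
    - [[0, 0, 0, 0, 0, 0.015, 0], [0, 0, 0, 0, 0, 0.025, 0], [0, 0, 0, 0.01, 0.01, 0.03, 0], [0, 0, 0, 0.022, 0.023, 0.02, 0], [0, 0, 0, 0.025, 0.026, 0, 0], [0, 0, 0, 0.026, 0.027, 0, 0], [0, 0, 0, 0.026, 0.027, 0, 0], [0, 0, 0, 0.026, 0.027, 0, 0], [0, 0, 0, 0.026, 0.027, 0, 0], [0, 0, 0, 0.026, 0.028, 0, 0]]

```text
time: 9.1
position: [0.6477, -0.0467, 0.1261]
tool_rot: [3.141, -0.0, 0.002]
wrist_force: [0.6, -1.0, -0.7]
grip_width: 0.603
gripper_force: 32.1
```

>>> carry_out:
  deltas:
    - [[0, 0, 0, 0, 0, 0, 0], [0, 0, 0, 0, 0, -0.025, 0], [0, 0, 0, 0, 0, -0.025, 0], [0, 0, 0, 0, 0, -0.018, 0], [0, 0, 0, 0, 0, -0.008, 0], [0, 0, 0, 0, 0, -0.004, 0], [0, 0, 0, 0, 0, -0.003, 0], [0, 0, 0, 0, 0, -0.002, 0], [0, 0, 0, 0, 0, -0.001, 0], [0, 0, 0, 0, 0, 0, 0]]

```text
time: 9.93
position: [0.6473, -0.0483, 0.0404]
tool_rot: [3.141, 0.0, 0.003]
wrist_force: [-0.4, 0.3, -1.2]
grip_width: 0.606
gripper_force: 32.2
```

>>> carry_out:
  deltas:
    - [[0, 0, 0, 0, 0, -0.001, 0], [0, 0, 0, 0, 0, -0.001, 0], [0, 0, 0, 0, 0, 0, 0]]

```text
time: 10.18
position: [0.6473, -0.0483, 0.0403]
tool_rot: [3.141, 0.0, 0.004]
wrist_force: [-4.0, 0.9, 13.1]
grip_width: 0.6
gripper_force: 33.2
```

>>> carry_out:
  deltas:
    - [[0, 0, 0, 0, 0, 0, 0.75], [0, 0, 0, 0, 0, 0, 0.8], [0, 0, 0, 0, 0, 0.001, 0.9], [0, 0, 0, 0, 0, 0.02, 1], [0, 0, 0, 0, 0, 0.03, 1], [0, 0, 0, 0, 0, 0.04, 1], [0, 0, 0, -0.014, 0.006, 0.012, 1], [0, 0, 0, -0.03, 0.01, 0, 1], [0, 0, 0, -0.03, 0.01, 0, 1], [0, 0, 0, -0.03, 0.01, 0, 1]]

```text
time: 11.02
position: [0.5416, -0.0117, 0.1406]
tool_rot: [3.142, -0.0, 0.002]
wrist_force: [-0.2, 0.8, -0.2]
grip_width: 1.001
gripper_force: 0.0
```

>>> carry_out:
  deltas:
    - [[0, 0, 0, -0.03, 0.01, 0, 1], [0, 0, 0, -0.03, 0.01, 0, 1], [0, 0, 0, -0.03, 0, 0, 1], [0, 0, 0, 0, 0, 0, 1], [0, 0, 0, 0, 0, 0, 1]]

```text
time: 11.43
position: [0.4511, 0.0083, 0.1405]
tool_rot: [-3.142, -0.001, 0.001]
wrist_force: [0.3, 0.6, -0.1]
grip_width: 0.997
gripper_force: 0.0
```

```bash
python3 - <<'E'
from h import *
o=ctrl.get_obs(); print(o["position"])
c=cam("wrist"); cv2.imwrite("pics/w2.png",c["img"])
for k,z in(("jar_a",.0375),("wash_bottle",.0575)):
  for r in ctrl.silhouettes(k,"wrist"):
    p=np.argwhere(r["mask"])[:,::-1].astype(np.float32);x,y,w,h=cv2.boundingRect(p)
    print(k,r["score"],x,y,w,h,ray(c,(x+w/2,y+h/2),z).round(3))
E
```

```text
[0.45109558 0.00830226 0.14045688]
jar_a 0.83 234 160 57 77 [0.451 0.005 0.038]
jar_a 0.78 0 165 26 50 [0.458 0.207 0.038]
jar_a 0.65 228 255 53 81 [0.359 0.012 0.038]
jar_a 0.23 23 151 134 93 [0.452 0.146 0.038]
wash_bottle 0.71 21 151 136 93 [0.458 0.135 0.057]
```

View pics/w2.png

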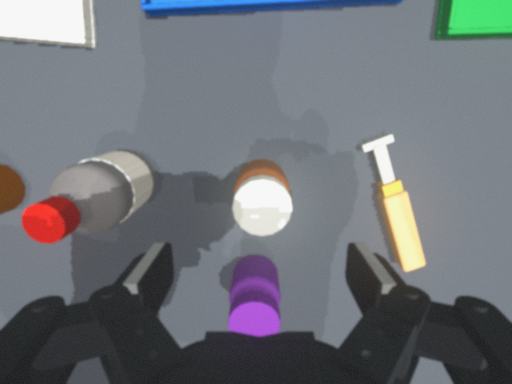

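The wrist view shows the amber jar centred between the jaws with its lid at (262,206). The wash bottle at (90,195) is well to the left, the purple jar (255,295) is nearer the robot, and the handle (400,205) is to the right. All are clear of the fingers.

>>> carry_out:
  deltas:
    - [[0, 0, 0, 0, -0.002, -0.025, 1], [0, 0, 0, 0, 0, -0.03, 1], [0, 0, 0, 0, 0, -0.025, 1], [0, 0, 0, 0, 0, -0.015, 1], [0, 0, 0, 0, 0, -0.009, 1], [0, 0, 0, 0, 0, 0, 0], [0, 0, 0, 0, 0, 0, 0], [0, 0, 0, 0, 0, 0, 0], [0, 0, 0, 0, 0, 0, 0], [0, 0, 0, 0, 0, 0, 0]]

```text
time: 12.42
position: [0.4537, 0.0059, 0.0375]
tool_rot: [3.141, 0.001, 0.004]
wrist_force: [-0.7, 1.0, 3.3]
grip_width: 0.525
gripper_force: 31.0
```

>>> carry_out:
  deltas:
    - [[0, 0, 0, 0, 0, 0.015, 0], [0, 0, 0, 0, 0, 0.025, 0], [0, 0, 0, 0.01, 0, 0.03, 0], [0, 0, 0, 0.02, 0, 0.03, 0], [0, 0, 0, 0.025, 0, 0, 0], [0, 0, 0, 0.025, 0, 0, 0], [0, 0, 0, 0.022, 0.02, 0, 0], [0, 0, 0, 0.018, 0.026, 0, 0], [0, 0, 0, 0.018, 0.026, 0, 0], [0, 0, 0, 0.018, 0.026, 0, 0]]

```text
time: 13.25
position: [0.6093, 0.0928, 0.1369]
tool_rot: [-3.129, -0.043, -0.001]
wrist_force: [-0.3, -0.2, -1.3]
grip_width: 0.524
gripper_force: 31.2
```

>>> carry_out:
  deltas:
    - [[0, 0, 0, 0.016, 0.028, 0, 0], [0, 0, 0, 0, 0.03, 0, 0], [0, 0, 0, 0, 0.027, 0, 0], [0, 0, 0, 0, 0, 0, 0], [0, 0, 0, 0, 0, -0.025, 0], [0, 0, 0, 0, 0, -0.025, 0], [0, 0, 0, 0, 0, -0.025, 0], [0, 0, 0, 0, 0, -0.01, 0], [0, 0, 0, 0, 0, -0.005, 0], [0, 0, 0, 0, 0, 0, 0]]

```text
time: 14.08
position: [0.6268, 0.1393, 0.0515]
tool_rot: [-3.099, -0.135, -0.0]
wrist_force: [-9.8, -0.5, 28.8]
grip_width: 0.526
gripper_force: 38.3
```

The arm did not reach the target y. The jar has touched the tray's edge, so I am raising it and checking the joints.

>>> carry_out:
  deltas:
    - [[0, 0, 0, 0, 0, 0.01, 0], [0, 0, 0, 0, 0, 0.02, 0], [0, 0, 0, 0, 0, 0.03, 0], [0, 0, 0, 0, 0, 0.025, 0], [0, 0, 0, 0, 0, 0, 0]]

```text
time: 14.5
position: [0.6297, 0.1392, 0.1375]
tool_rot: [-3.099, -0.135, -0.01]
wrist_force: [1.6, 0.3, -0.6]
grip_width: 0.527
gripper_force: 35.8
```

```bash
python3 - <<'E'
from h import *
o=ctrl.get_obs(); print(o["joint_pos"].round(3) if hasattr(o["joint_pos"],'round') else o["joint_pos"],o["position"],o["tool_rot"],o["wrist_force"],o["grip_width"])
c=cam("scene"); cv2.imwrite("pics/s2.png",c["img"])
E
```

```text
[ 0.086  0.577 -0.091  0.895  0.039  3.141] [0.62965044 0.13922311 0.13749573] [-3.09908787 -0.1345624  -0.00986714] [ 1.64760994  0.3494236  -0.61226663] 0.5267356058937122
```

View pics/s2.png

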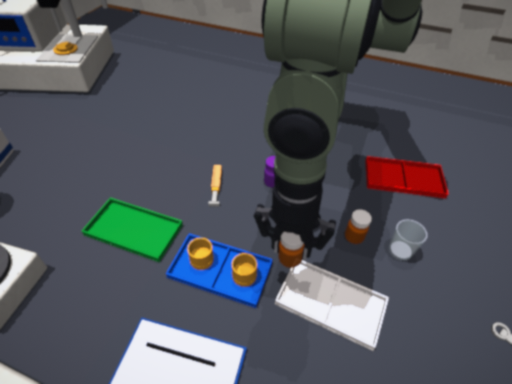

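Joint 6 is at its limit, so yaw must grow when reaching left. The jar at (290,248) hangs upright in the jaws just outside the white tray. Both cups stand in the blue tray at (200,253) and (244,268). I turn the tool +30° and go on.

>>> carry_out:
  deltas:
    - [[0, 0, 6, 0, 0, 0, 0], [0, 0, 6, 0, 0.005, 0, 0], [0, 0, 6, 0, 0.015, 0, 0], [0, 0, 6, 0, 0.015, 0, 0], [0, 0, 6, -0.003, 0.015, 0, 0], [0, 0, 0, 0, 0, 0, 0], [0, 0, 0, 0, 0, 0, 0]]

```text
time: 15.13
position: [0.6227, 0.1894, 0.1301]
tool_rot: [-2.961, -0.932, 0.023]
wrist_force: [-0.4, 0.1, -1.0]
grip_width: 0.529
gripper_force: 35.8
```

```bash
python3 - <<'E'
from h import *
o=ctrl.get_obs(); print(o["joint_pos"],o["wrist_force"])
c=cam("wrist"); a=c["img"]
s=cam("scene")["img"][190:330,230:410]
cv2.imwrite("pics/w3.png",np.hstack([cv2.resize(a,(420,315)),cv2.resize(s,(378,315),interpolation=2)]))
E
```

```text
[ 0.16648457  0.61350012 -0.04545656  0.93158961  0.03490727  2.69763062] [-0.43183131  0.11833146 -0.99994952]
```

View pics/w3.png

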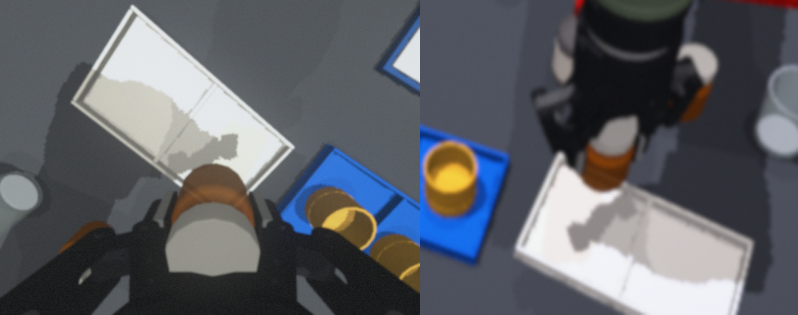

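```bash
cat > tilt.py <<'E'
from h import *
from scipy.spatial.transform import Rotation as R
import sys
o=ctrl.get_obs(); C=R.from_rotvec(o["tool_rot"]); x=C.as_matrix()[:,0]; y=np.arctan2(x[1],x[0])
D=R.from_euler('z',y)*R.from_rotvec([np.pi,0,0])
print("yaw",np.degrees(y),"corr deg",np.degrees((D*C.inv()).as_rotvec()).round(2),o["position"].round(4) if hasattr(o["position"],"round") else o["position"])
E
python3 tilt.py
```

```text
yaw 34.88342447078148 corr deg [-1.8  -1.39  0.  ] [0.6233 0.1885 0.1305]
```

>>> carry_out:
  deltas:
    - [[-0.9, -0.7, 0, 0.0015, 0, 0, 0], [-0.9, -0.7, 0, 0.0015, 0, 0, 0], [0, 0, 0, 0, 0, 0, 0], [0, 0, 0, 0, 0, 0, 0]]

```text
time: 15.57
position: [0.6269, 0.1893, 0.1314]
tool_rot: [-2.996, -0.944, -0.003]
wrist_force: [-0.5, -0.0, -0.7]
grip_width: 0.526
gripper_force: 35.8
```

```bash
python3 tilt.py
```

```text
yaw 34.976649209463005 corr deg [-0.03  0.1   0.  ] [0.6269 0.1893 0.1314]
```

>>> carry_out:
  deltas:
    - [[0, 0, 0, 0, 0, -0.025, 0], [0, 0, 0, 0, 0, -0.025, 0], [0, 0, 0, 0, 0, -0.02, 0], [0, 0, 0, 0, 0, -0.01, 0], [0, 0, 0, 0, 0, -0.006, 0], [0, 0, 0, 0, 0, -0.002, 0], [0, 0, 0, 0, 0, 0, 0]]

```text
time: 16.15
position: [0.6274, 0.1893, 0.0436]
tool_rot: [-2.996, -0.944, -0.003]
wrist_force: [0.2, 0.6, -0.0]
grip_width: 0.525
gripper_force: 35.8
```

>>> carry_out:
  deltas:
    - [[0, 0, 0, 0, 0, -0.001, 0], [0, 0, 0, 0, 0, -0.001, 0], [0, 0, 0, 0, 0, 0, 0]]

```text
time: 16.4
position: [0.6276, 0.1894, 0.0422]
tool_rot: [-2.996, -0.944, -0.005]
wrist_force: [0.1, 0.8, 0.0]
grip_width: 0.525
gripper_force: 35.8
```

>>> carry_out:
  deltas:
    - [[0, 0, 0, 0, 0, -0.001, 0], [0, 0, 0, 0, 0, -0.001, 0], [0, 0, 0, 0, 0, 0, 0]]

```text
time: 16.65
position: [0.627, 0.1893, 0.0393]
tool_rot: [-2.996, -0.944, -0.003]
wrist_force: [-0.0, -0.7, -1.2]
grip_width: 0.529
gripper_force: 35.8
```

>>> carry_out:
  deltas:
    - [[0, 0, 0, 0, 0, -0.001, 0], [0, 0, 0, 0, 0, 0, 0], [0, 0, 0, 0, 0, 0, 0]]

```text
time: 16.9
position: [0.6269, 0.1892, 0.0382]
tool_rot: [-2.996, -0.944, -0.002]
wrist_force: [0.5, 0.9, -1.1]
grip_width: 0.522
gripper_force: 35.8
```

>>> carry_out:
  deltas:
    - [[0, 0, 0, 0, 0, -0.001, 0], [0, 0, 0, 0, 0, 0, 0], [0, 0, 0, 0, 0, 0, 0]]

```text
time: 17.15
position: [0.627, 0.1893, 0.0379]
tool_rot: [-2.996, -0.944, -0.003]
wrist_force: [-2.6, -1.1, 4.2]
grip_width: 0.527
gripper_force: 36.2
```

>>> carry_out:
  deltas:
    - [[0, 0, 0, 0, 0, 0, 0.65], [0, 0, 0, 0, 0, 0, 0.75], [0, 0, 0, 0, 0, 0.001, 0.9], [0, 0, 0, 0, 0, 0.02, 1], [0, 0, 0, 0, 0, 0.03, 1], [0, 0, 0, 0, 0, 0.04, 1], [0, 0, 0, -0.01, 0.004, 0.012, 1], [0, 0, 0, -0.028, 0.009, 0, 1], [0, 0, 0, -0.028, 0.009, 0, 1], [0, 0, 0, -0.028, 0.009, 0, 1]]
  squeeze: 30

```text
time: 17.98
position: [0.5324, 0.2204, 0.1407]
tool_rot: [-2.996, -0.943, -0.004]
wrist_force: [0.8, -0.6, -0.7]
grip_width: 0.999
gripper_force: 0.0
```

>>> carry_out:
  deltas:
    - [[0, 0, 0, -0.028, 0.01, 0, 1], [0, 0, 0, -0.028, 0.01, 0, 1], [0, 0, 0, -0.027, 0.009, 0, 1], [0, 0, 0, 0, 0, 0, 1], [0, 0, 0, 0, 0, 0, 1]]

```text
time: 18.4
position: [0.449, 0.2497, 0.1405]
tool_rot: [-2.995, -0.947, -0.003]
wrist_force: [0.8, -0.1, 0.5]
grip_width: 1.0
gripper_force: 0.0
```

```bash
python3 tilt.py; python3 - <<'E'
from h import *
c=cam("wrist"); a=c["img"]
for r in ctrl.silhouettes("jar_a","wrist"):
    p=np.argwhere(r["mask"])[:,::-1].astype(np.float32);x,y,w,h=cv2.boundingRect(p)
    print(r["score"],x,y,w,h,ray(c,(x+w/2,y+h/2),.0375).round(3))
s=cam("scene")["img"][190:370,210:440]
cv2.imwrite("pics/w4.png",np.hstack([cv2.resize(a,(400,300)),cv2.resize(s,(383,300),interpolation=2)]))
E
```

```text
yaw 35.098327100043974 corr deg [-0.03  0.09  0.  ] [0.449  0.2497 0.1405]
0.93 232 162 60 78 [0.449 0.246 0.038]
0.85 419 1 93 86 [0.627 0.196 0.038]
0.45 411 376 8 8 [0.383 0.012 0.038]
```

View pics/w4.png

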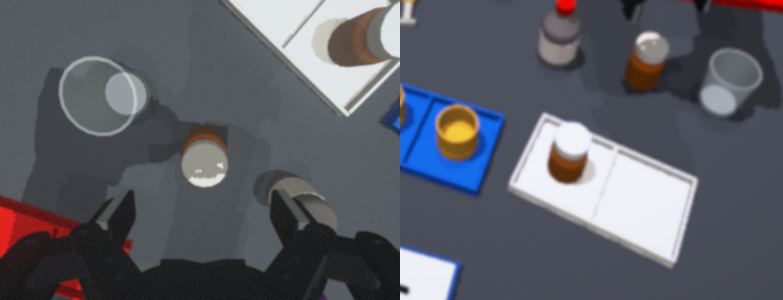

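The placed jar stands upright in the right bay of the white tray at (570,150). The remaining jar is centred in the jaws at (205,158). The beaker and wash bottle are clear of the fingers.

>>> carry_out:
  deltas:
    - [[0, 0, 0, 0, -0.002, -0.025, 1], [0, 0, 0, 0, 0, -0.03, 1], [0, 0, 0, 0, 0, -0.025, 1], [0, 0, 0, 0, 0, -0.015, 1], [0, 0, 0, 0, 0, -0.009, 1], [0, 0, 0, 0, 0, 0, 0], [0, 0, 0, 0, 0, 0, 0], [0, 0, 0, 0, 0, 0, 0], [0, 0, 0, 0, 0, 0, 0], [0, 0, 0, 0, 0, 0, 0]]

```text
time: 19.38
position: [0.4513, 0.2477, 0.0376]
tool_rot: [-2.996, -0.944, -0.007]
wrist_force: [-0.4, -0.3, 3.0]
grip_width: 0.529
gripper_force: 31.1
```

>>> carry_out:
  deltas:
    - [[0, 0, 0, 0, 0, 0.015, 0], [0, 0, 0, 0, 0, 0.025, 0], [0, 0, 0, 0, 0, 0.03, 0], [0, 0, 0, 0.014, 0.003, 0.02, 0], [0, 0, 0, 0.028, 0.006, 0, 0], [0, 0, 0, 0.028, 0.006, 0, 0], [0, 0, 0, 0.028, 0.006, 0, 0], [0, 0, 0, 0.028, 0.007, 0, 0], [0, 0, 0, 0.028, 0.007, 0, 0], [0, 0, 0, 0.028, 0.007, 0, 0]]

```text
time: 20.22
position: [0.6332, 0.2895, 0.1269]
tool_rot: [-2.996, -0.944, -0.004]
wrist_force: [1.4, 0.8, -0.1]
grip_width: 0.528
gripper_force: 31.2
```

```bash
python3 tilt.py
```

```text
yaw 34.986713761402584 corr deg [-0.05  0.12  0.  ] [0.6332 0.2895 0.1269]
```

>>> carry_out:
  deltas:
    - [[0, 0, 0, 0, 0, -0.025, 0], [0, 0, 0, 0, 0, -0.025, 0], [0, 0, 0, 0, 0, -0.02, 0], [0, 0, 0, 0, 0, -0.009, 0], [0, 0, 0, 0, 0, -0.003, 0], [0, 0, 0, 0, 0, -0.002, 0], [0, 0, 0, 0, 0, -0.001, 0], [0, 0, 0, 0, 0, 0, 0], [0, 0, 0, 0, 0, 0, 0]]

```text
time: 20.97
position: [0.6329, 0.2896, 0.0428]
tool_rot: [-2.996, -0.944, -0.006]
wrist_force: [0.3, 0.2, -0.6]
grip_width: 0.527
gripper_force: 31.2
```

>>> carry_out:
  deltas:
    - [[0, 0, 0, 0, 0, -0.001, 0], [0, 0, 0, 0, 0, 0, 0], [0, 0, 0, 0, 0, 0, 0]]

```text
time: 21.22
position: [0.6329, 0.2896, 0.0417]
tool_rot: [-2.996, -0.944, -0.006]
wrist_force: [-0.8, -0.3, 5.4]
grip_width: 0.523
gripper_force: 31.7
```

>>> carry_out:
  deltas:
    - [[0, 0, 0, 0, 0, 0, 0.65], [0, 0, 0, 0, 0, 0, 0.75], [0, 0, 0, 0, 0, 0.001, 0.9], [0, 0, 0, 0, 0, 0.02, 1], [0, 0, 0, 0, 0, 0.035, 1], [0, 0, 0, 0, 0, 0.04, 1], [0, 0, 0, 0, -0.015, 0.032, 1], [0, 0, 0, -0.005, -0.03, 0, 1], [0, 0, 0, -0.005, -0.03, 0, 1], [0, 0, 0, -0.005, -0.03, 0, 1]]

```text
time: 22.05
position: [0.617, 0.1836, 0.1691]
tool_rot: [2.996, 0.946, 0.005]
wrist_force: [1.2, -0.2, 0.2]
grip_width: 1.001
gripper_force: 0.0
```

>>> carry_out:
  deltas:
    - [[0, 0, 0, -0.019, -0.03, 0, 1], [0, 0, 0, -0.019, -0.03, 0, 1], [0, 0, 0, -0.019, -0.03, 0, 1], [0, 0, -1.3, -0.019, -0.03, 0, 1], [0, 0, -2, -0.019, -0.03, 0, 1], [0, 0, -2, -0.019, -0.03, 0, 1], [0, 0, -2, -0.019, -0.03, 0, 1], [0, 0, -2, -0.02, -0.03, 0, 1], [0, 0, -2, -0.02, -0.032, 0, 1], [0, 0, -2, -0.02, -0.032, 0, 1]]

```text
time: 22.88
position: [0.4228, -0.1208, 0.1684]
tool_rot: [3.086, 0.589, 0.003]
wrist_force: [0.2, -0.0, -0.0]
grip_width: 1.001
gripper_force: 0.0
```

```bash
python3 tilt.py; python3 - <<'E'
from h import *
c=cam("wrist"); a=c["img"]
for r in ctrl.silhouettes("handle","wrist"):
    p=np.argwhere(r["mask"])[:,::-1].astype(np.float32)
    q=np.array([ray(c,x,.01)[:2] for x in p]); u=np.linalg.svd(q-q.mean(0),full_matrices=False)[2][0]; u*=np.sign(u[0]); s=(q-q.mean(0))@u
    print(r["score"],"mid",(q.mean(0)+u*(s.max()+s.min())/2).round(4),"len",np.ptp(s).round(3),"yaw",np.degrees(np.arctan2(u[1],u[0])).round(1))
    # wood only by colour
    hsv=cv2.cvtColor(a,cv2.COLOR_BGR2HSV); w=[(x,y) for x,y in p.astype(int) if hsv[y,x,1]>80]
    ct,sz,_=cv2.minAreaRect(np.array(w,np.float32)); print("wood",ct,sz,ray(c,ct,.012).round(4))
s=cam("scene")["img"][190:370,210:440]
cv2.imwrite("pics/w5.png",np.hstack([cv2.resize(a,(400,300)),cv2.resize(s,(383,300),interpolation=2)]))
E
```

```text
yaw 21.623100670391818 corr deg [-0.01  0.1   0.  ] [ 0.4228 -0.1208  0.1684]
0.61 mid [ 0.4334 -0.1179] len 0.132 yaw 21.5
wood (259.5, 187.5) (89.0, 23.0) [ 0.4184 -0.1235  0.012 ]
```

View pics/w5.png

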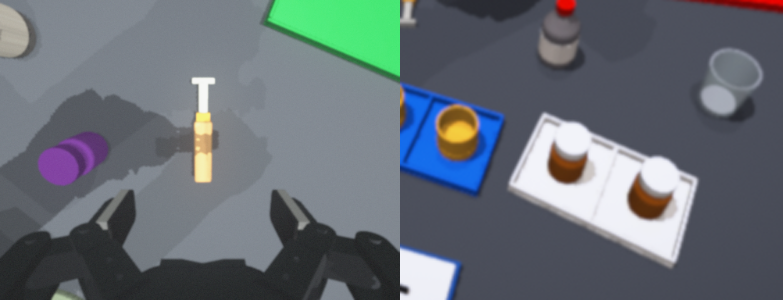

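Both jars stand upright in their bays at (570,150) and (655,188). The handle lies straight between the jaws at (203,140), aligned with the tool.

>>> carry_out:
  deltas:
    - [[0, 0, 0, 0.001, -0.001, -0.03, 1], [0, 0, 0, 0, 0, -0.035, 1], [0, 0, 0, 0, 0, -0.035, 1], [0, 0, 0, 0, 0, -0.025, 0.8], [0, 0, 0, 0, 0, -0.014, 0.7], [0, 0, 0, 0, 0, -0.006, 0.6], [0, 0, 0, 0, 0, -0.001, 0.5], [0, 0, 0, 0, 0, 0, 0.5], [0, 0, 0, 0, 0, 0, 0.5]]

```text
time: 23.78
position: [0.4261, -0.1207, 0.0232]
tool_rot: [3.084, 0.592, 0.005]
wrist_force: [0.2, -1.1, -0.1]
grip_width: 0.5
gripper_force: 0.0
```

>>> carry_out:
  deltas:
    - [[0, 0, 0, 0, 0, 0, 0], [0, 0, 0, 0, 0, 0, 0], [0, 0, 0, 0, 0, 0, 0], [0, 0, 0, 0, 0, 0, 0], [0, 0, 0, 0, 0, 0, 0]]

```text
time: 24.2
position: [0.426, -0.1211, 0.0234]
tool_rot: [3.084, 0.591, 0.006]
wrist_force: [-0.6, 1.8, 7.4]
grip_width: 0.249
gripper_force: 30.0
```

>>> carry_out:
  deltas:
    - [[0, 0, 0, 0, 0, 0.015, 0], [0, 0, 0, 0, 0, 0.025, 0], [0, 0, 0, 0, 0, 0.03, 0], [0, 0, 6, 0.015, -0.008, 0.03, 0], [0, 0, 6, 0.02, -0.012, 0, 0], [0, 0, 6, 0.02, -0.012, 0, 0], [0, 0, 6, 0.02, -0.012, 0, 0], [0, 0, 6, 0.02, -0.012, 0, 0], [0, 0, 6, 0.02, -0.012, 0, 0], [0, 0, 6, 0.02, -0.012, 0, 0]]

```text
time: 25.03
position: [0.5609, -0.2014, 0.1227]
tool_rot: [-2.664, -1.664, -0.003]
wrist_force: [0.5, -0.9, 0.3]
grip_width: 0.248
gripper_force: 29.7
```

>>> carry_out:
  deltas:
    - [[0, 0, 6, 0.02, -0.012, 0, 0], [0, 0, 6, 0.02, -0.012, 0, 0], [0, 0, 6, 0.02, -0.011, 0, 0], [0, 0, 6, 0.009, -0.002, 0, 0], [0, 0, 4, 0, 0, 0, 0], [0, 0, 0, 0, 0, 0, 0], [0, 0, 0, 0, 0, 0, 0]]

```text
time: 25.62
position: [0.6287, -0.2377, 0.1222]
tool_rot: [-2.19, -2.251, -0.002]
wrist_force: [-0.2, -0.4, -0.5]
grip_width: 0.246
gripper_force: 29.7
```

```bash
python3 tilt.py; python3 - <<'E'
from h import *
c=cam("wrist"); a=c["img"]
s=cam("scene")["img"][150:300,50:250]
cv2.imwrite("pics/w6.png",np.hstack([cv2.resize(a,(400,300)),cv2.resize(s,(400,300),interpolation=2)]))
E
```

```text
yaw 91.5700983342963 corr deg [-0.11 -0.02 -0.  ] [ 0.6287 -0.2377  0.1222]
```

View pics/w6.png

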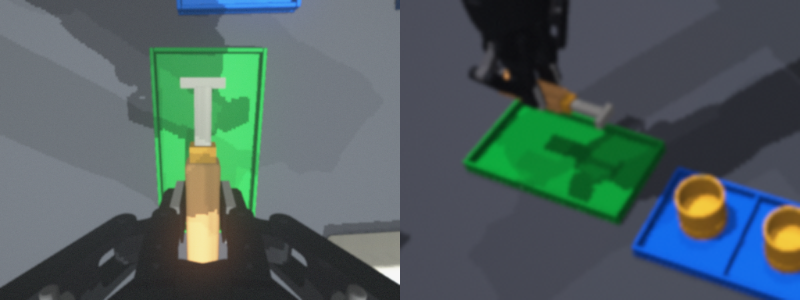

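The handle is level, aligned with the green tray and centred over it; its cross bar is at (203,82) in the left half.

>>> carry_out:
  deltas:
    - [[0, 0, 0, 0, 0, -0.025, 0], [0, 0, 0, 0, 0, -0.025, 0], [0, 0, 0, 0, 0, -0.022, 0], [0, 0, 0, 0, 0, -0.012, 0], [0, 0, 0, 0, 0, -0.006, 0], [0, 0, 0, 0, 0, -0.002, 0], [0, 0, 0, 0, 0, -0.001, 0], [0, 0, 0, 0, 0, 0, 0], [0, 0, 0, 0, 0, 0, 0]]

```text
time: 26.47
position: [0.63, -0.2382, 0.0307]
tool_rot: [2.188, 2.253, 0.003]
wrist_force: [-0.4, -0.6, 0.2]
grip_width: 0.244
gripper_force: 29.7
```

>>> carry_out:
  deltas:
    - [[0, 0, 0, 0, 0, -0.001, 0], [0, 0, 0, 0, 0, 0, 0], [0, 0, 0, 0, 0, 0, 0]]

```text
time: 26.72
position: [0.6293, -0.2378, 0.0288]
tool_rot: [-2.188, -2.254, -0.002]
wrist_force: [-0.1, 0.4, -0.6]
grip_width: 0.248
gripper_force: 29.7
```

>>> carry_out:
  deltas:
    - [[0, 0, 0, 0, 0, -0.001, 0], [0, 0, 0, 0, 0, 0, 0], [0, 0, 0, 0, 0, 0, 0]]

```text
time: 26.97
position: [0.6293, -0.2378, 0.0275]
tool_rot: [-2.188, -2.254, -0.002]
wrist_force: [-0.7, -0.0, 0.7]
grip_width: 0.247
gripper_force: 29.8
```

>>> carry_out:
  deltas:
    - [[0, 0, 0, 0, 0, -0.001, 0], [0, 0, 0, 0, 0, 0, 0], [0, 0, 0, 0, 0, 0, 0]]

```text
time: 27.22
position: [0.6293, -0.2378, 0.0275]
tool_rot: [-2.188, -2.254, -0.002]
wrist_force: [-1.7, 0.6, 6.5]
grip_width: 0.251
gripper_force: 30.6
```

Contact. I release and retreat straight up.

>>> carry_out:
  deltas:
    - [[0, 0, 0, 0, 0, 0, 0.4], [0, 0, 0, 0, 0, 0, 0.5], [0, 0, 0, 0, 0, 0, 0.5], [0, 0, 0, 0, 0, 0.015, 0.5], [0, 0, 0, 0, 0, 0.03, 0.5], [0, 0, 0, 0, 0, 0.04, 0.5], [0, 0, 0, -0.02, 0, 0.04, 0.5], [0, 0, 0, -0.04, 0, 0.03, 0.5], [0, 0, 0, -0.04, 0, 0.02, 0.5], [0, 0, 0, -0.04, 0, 0, 0.5]]

```text
time: 28.05
position: [0.5012, -0.239, 0.1963]
tool_rot: [2.182, 2.25, 0.004]
wrist_force: [0.3, -1.6, 1.0]
grip_width: 0.496
gripper_force: 0.0
```

>>> carry_out:
  deltas:
    - [[0, 0, 0, -0.04, -0.02, 0, 0.5], [0, 0, 0, -0.04, -0.02, 0, 0.5], [0, 0, 0, -0.02, -0.02, 0, 0.5], [0, 0, 0, 0, 0, 0, 0.5], [0, 0, 0, 0, 0, 0, 0.5], [0, 0, 0, 0, 0, 0, 0.5]]

```text
time: 28.55
position: [0.4056, -0.2951, 0.1922]
tool_rot: [-2.188, -2.253, -0.003]
wrist_force: [-0.4, 0.6, 0.3]
grip_width: 0.502
gripper_force: 0.0
```

```bash
python3 - <<'E'
from h import *
cv2.imwrite("pics/s9.png",cam("scene")["img"])
E
```

```text
(no output)
```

View pics/s9.png

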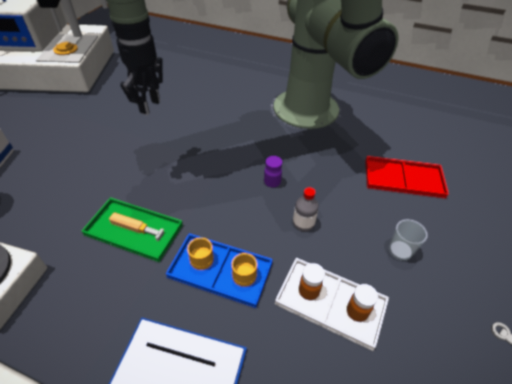

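The handle lies flat along the green tray at (136,226). The cups stand at (200,253) and (244,268), and the jars at (312,282) and (362,302). The beaker (407,240), wash bottle (306,208) and purple jar (274,171) have not moved.

```bash
python3 -c "
from station import ctrl
print(ctrl.job_done())"
```

```text
the job is handed in; nothing more can be done
None
```

The job is handed in at about 29 s: the final picture shows both cups, both jars and the handle set in their trays with the beaker and wash bottle unmoved; one jar did press on the white tray's wall (about 29 N at the wrist) on its first lowering before I raised and re-placed it.

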